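# Mark the cages as checked and log the round

### The job

Mark the three cages as checked: with the fingertips gently press in the blue marker on its cage lid, then the yellow one, then the red one, each at least half way in, and last press the green key on the logger once they are all in. Press lightly, and do not pick up, shift or tip the cages or anything else on the bench.

Things in the scene. Friction and masses are not known exactly. Their poses are not given: they have to be found in the camera images.
- cage_blue: The loose cage with the blue check marker (0.6 to 1.2 kg): clear plastic tub 200 x 130 x 115 mm with a grey-edged clear lid whose top is 123 mm above the bench (206 x 136 mm). Origin: centre of its underside; x runs along its 200 mm length, towards the rear, z up. It stands with its card end (-x) roughly to the robot (yaw within 0.25 rad). A wire lid handle 80 mm long (along y), 4 mm radius, rises to 154 mm at x = +50 mm.
- marker_blue_top (a point): Centre of the flat top face of the blue check marker, a round blue push stud 32 mm across in a black collar (46 mm across, 6 mm high) on the lid of its cage, at x = -50 mm, y = 0 in the cage's frame. The face is 154 mm above the bench when the marker is right out and 134 mm when it is right in; the point moves with it.
- marker_blue (a joint): Travel of the blue marker in m: 0 right out, 0.020 right in (straight down); starts at 0 to 0.002. It needs about 3.5 N to start, 5 N at half travel and 6.5 N at the bottom (a hard stop), and stays where it is left. It counts as set from 0.008 on.
- cage_yellow: The loose cage with the yellow check marker (0.6 to 1.2 kg): clear plastic tub 200 x 130 x 115 mm with a grey-edged clear lid whose top is 123 mm above the bench (206 x 136 mm). Origin: centre of its underside; x runs along its 200 mm length, towards the rear, z up. It stands with its card end (-x) roughly to the robot (yaw within 0.25 rad). A wire lid handle 80 mm long (along y), 4 mm radius, rises to 154 mm at x = +50 mm.
- marker_yellow_top (a point): Centre of the flat top face of the yellow check marker, a round yellow push stud 32 mm across in a black collar (46 mm across, 6 mm high) on the lid of its cage, at x = -50 mm, y = 0 in the cage's frame. The face is 154 mm above the bench when the marker is right out and 134 mm when it is right in; the point moves with it.
- marker_yellow (a joint): Travel of the yellow marker in m: 0 right out, 0.020 right in (straight down); starts at 0 to 0.002. It needs about 3.5 N to start, 5 N at half travel and 6.5 N at the bottom (a hard stop), and stays where it is left. It counts as set from 0.008 on.
- cage_red: The loose cage with the red check marker (0.6 to 1.2 kg): clear plastic tub 200 x 130 x 115 mm with a grey-edged clear lid whose top is 123 mm above the bench (206 x 136 mm). Origin: centre of its underside; x runs along its 200 mm length, towards the rear, z up. It stands with its card end (-x) roughly to the robot (yaw within 0.25 rad). A wire lid handle 80 mm long (along y), 4 mm radius, rises to 154 mm at x = +50 mm.
- marker_red_top (a point): Centre of the flat top face of the red check marker, a round red push stud 32 mm across in a black collar (46 mm across, 6 mm high) on the lid of its cage, at x = -50 mm, y = 0 in the cage's frame. The face is 154 mm above the bench when the marker is right out and 134 mm when it is right in; the point moves with it.
- marker_red (a joint): Travel of the red marker in m: 0 right out, 0.020 right in (straight down); starts at 0 to 0.002. It needs about 3.5 N to start, 5 N at half travel and 6.5 N at the bottom (a hard stop), and stays where it is left. It counts as set from 0.008 on.
- logger: White check logger fixed to the bench, 130 x 90 x 45 mm, blank dark screen on top towards its rear (+x). Origin: centre of its underside; z up.
- log_key_top (a point): Centre of the flat top face of the logger's round green key, 34 mm across, at x = -35 mm, y = 0 in the logger's frame, 68 mm above the bench when up; a grey collar 48 mm across round it has its top at 50 mm. The point moves with the key.
- log_key (a joint): Travel of the green key in m: 0 up, 0.014 fully down (a hard stop); sprung, 1.2 N to start, 4 N at half travel and 6.8 N at the bottom, comes back up by itself. It registers from 0.005 on.
- hut: Loose orange plastic nest hut, a dome 84 mm across and 56 mm high, a bystander. Origin: centre of its underside.
- jar: Loose white jar with grey cap, 60 mm across, 80 mm high, a bystander. Origin: centre of its underside.
- flask: Loose clear drinking bottle with steel cap, 60 mm across, 140 mm high, a bystander. Origin: centre of its underside.
Things that resemble listed ones, but are neither listed nor needed, are in the scene too. What is shaped like the logger but purple is not meant.

How it is judged:
On the way, in this order (a step that is already met when the one before it is completed fails the run):
1. the blue marker is pressed in (8 mm or more of its 20) (value of joint marker_blue above 0.008 m), for 0.1 s.
2. the yellow marker is pressed in (8 mm or more of its 20) (value of joint marker_yellow above 0.008 m), for 0.1 s.
3. the red marker is pressed in (8 mm or more of its 20) (value of joint marker_red above 0.008 m), for 0.1 s.
4. the green key is pressed (5 mm or more of its 14) (value of joint log_key above 0.005 m), for 0.05 s.
At the end, for the whole second after the job is handed in: All three markers are in by at least 8 mm of their 20 mm, the green key is back up (within 2 mm), the cages stand upright (0.05 rad), at rest and within 20 mm of where they began, and the hut, jar and bottle are upright (0.1 rad) and within 20 mm of where they began (value of joint each of marker_blue, marker_yellow, marker_red above 0.008 m and value of joint log_key below 0.002 m and distance of each of cage_blue, cage_yellow, cage_red, hut, jar, flask from where it was at the start of the episode below 0.02 m and angle between each of cage_blue, cage_yellow, cage_red's own z axis and vertical below 0.05 rad and linear speed of each of cage_blue, cage_yellow, cage_red below 0.02 m/s and angle between each of hut, jar, flask's own z axis and vertical below 0.1 rad); the robot touches nothing.
It fails at once if a marker is pressed in (5 mm) before the one due ahead of it ((value of joint marker_yellow above 0.005 m and value of joint marker_blue below 0.008 m) or (value of joint marker_red above 0.005 m and value of joint marker_yellow below 0.008 m) or (value of joint marker_red above 0.005 m and value of joint marker_blue below 0.008 m)).
It fails at once if the green key is pressed (4 mm) before all three markers are in (value of joint log_key above 0.004 m and value of joint any of marker_blue, marker_yellow, marker_red below 0.008 m).
It fails at once if a cage with its marker, or the logger, is pressed harder than 25 N (contact force between any of the fingers, the arm and cage_blue above 25 N or contact force between any of the fingers, the arm and cage_yellow above 25 N or contact force between any of the fingers, the arm and cage_red above 25 N or contact force between any of the fingers, the arm and logger above 25 N).
It fails at once if a cage is shifted more than 20 mm, tipped more than 0.12 rad or lifted more than 8 mm (distance of any of cage_blue, cage_yellow, cage_red from where it was at the start of the episode above 0.02 m or angle between any of cage_blue, cage_yellow, cage_red's own z axis and vertical above 0.12 rad or height (world z) of any of cage_blue, cage_yellow, cage_red above 0.008 m).
It fails at once if the hut, the jar or the bottle is moved more than 20 mm (distance of any of hut, jar, flask from where it was at the start of the episode above 0.02 m).
It also fails if it takes over 69 s, if anything falls off the work surface, if the arm or the gripper's body presses on something with over 40 N, if the wrist force passes 120 N, or if a joint passes its speed limit or range.

### The arm

A 6-joint arm with a two-finger parallel gripper is mounted at the origin on the work surface. World frame = base frame: x ahead of the robot, y to its left, z up, the work surface at z = 0. Lengths are in m, angles in rad, forces in N, time in s.
With the tool pointing down it reaches from about 0.275 to 0.85 m from the base axis. Payload 19 kg.
Tool frame: the origin (TCP) lies at the very end of the fingers, on their centre line; the grasp point (between the pads) lies 19 mm behind it; z points along the fingers, y is the direction in which the jaws open and shut (so a half turn about z gives the same grasp; the last joint's range is limited). The gripper opens to 85 mm and grips with 20 to 120 N. Pads are 22 mm wide; open, the fingers measure 114 mm over their backs; the gripper's body (76 mm by 85 mm) begins 54 mm behind the grasp point. The pads swing forward as they close: fully open they stand 13 mm farther back than shut.
Start: joints at [-1.279, 0.15, 1.437, -0, 1.554, -0.134], TCP at [0.237, -0.524, 0.231] pointing down, gripper open.
Joint ranges: [-2.8, 2.8], [-0.68, 2.1], [0.12, 2.68], [-1.39, 4.53], [0.16, 2.79], [-2.81, 2.81]. Speed limits (rad/s): [1.89, 1.89, 2.22, 3.01, 3.01, 3.01].

### API

Orientations are given as a unit quaternion [x, y, z, w].
In Python, from cell import ctrl gives the robot as it stands.
- The arm moves only by the tool move_arm, never from a script. Its argument "targets" is a list of rows, each a list of 5 numbers: the shift along the tool's x, y, z in mm, then the turn about the tool's z in rad, then the gripper command: -1 is shut, 1 is fully open, values between are in proportion. A call has 1 to 10 rows; each row shifts and turns the commanded pose from where the row before left it, along the tool's axes as they then stand; what a row does not reach is not made up. A row lasts 1/12 s, in which the tool goes at most 41.7 mm and 7.16 degrees, less where a joint would pass 70% of its speed; a pose out of reach is approached as far as the arm can. A call is refused whole if a number of a shift passes 41.7 or a number of a turn 0.125, either way. A call with a gripper value outside its range is refused whole. The fingers move at their own pace and stop on an object; the grip force is fixed at half the most. Time passes only in rows, so rows that do not move let the fingers close. It gives the time, the measured TCP pose, the force and the opening at its end, in the units of the state.
- ctrl.observe(): the state, without advancing time (a new reading comes with each control period).
- ctrl.camera(name): name is "side" or "top" or "wrist"; returns the picture (384x512x3 uint8, blue, green, red); there is no depth.
- ctrl.camera_info(name): a dict with "vfov" (degrees; the focal length in pixels is half the picture's height over the tangent of half this angle, whatever the lens; pixels are square), "cx", "cy" (the principal point, pixels), "position" and "rotation" of the camera in the world; the wrist camera has in their place "mount" (4x4, takes a point from camera to tool coordinates, whose origin is the TCP and whose axes are the flange's). Camera axes: x right, y down, z forward; pixel columns grow to the right and rows downward; lengths in m; the calibration is good to about 2 mm. A picture is of the moment at which its call begins: read the wrist's pose just before it. camera_info takes no time and is no camera call.
- ctrl.close_job(): hands the job in, once; it reports no verdict.
The state is a dict: "time": time; "qpos": joint angles; "joint_velocities": joint speeds; "tau": joint torques, N m; "eef_pos": TCP position; "eef_rot": TCP orientation; "force": force on the tool from outside, world axes, zero at the start; "ft_torque": the same for the moment, N m; "opening": finger opening in m.
Only numpy, scipy, OpenCV 4.12 (cv2) and the standard library are available. Lean on these libraries where they do the work, as an engineer would, in place of code of your own. Each camera call takes 0.05 s, during which the arm holds its last target.

## Working session

There is one attempt and no reset: what is moved stays moved. The work goes in short steps, Python scripts to look and compute and a tool call to move; the robot and the scene stay as the last step left them, time stands still between calls to the robot, and variables do not carry over. Pictures are saved under pics/ and viewed, and the job is handed in when it is done.

Besides the shell and the picture viewer there is one more tool, called after "Call:" by a JSON object that holds its "name" and its "arguments". move_arm: Moves the arm, as the interface text tells. Its arguments: {"type":"object","properties":{"targets":{"type":"array","items":{"type":"array","items":{"type":"number"}}}},"required":["targets"]}

```bash
mkdir -p pics; ls; python3 - <<'E'
from cell import ctrl
import cv2
for n in("top","side"):
    im=ctrl.camera(n); cv2.imwrite(f"pics/{n}0.png",im)
    print(n,ctrl.camera_info(n))
print(ctrl.camera_info("wrist"))
s=ctrl.observe();print(s)
E
```

```text
pics
top {'vfov': 42.07437001491333, 'cx': 255.4576951198405, 'cy': 186.47361239998818, 'position': array([0.35611044, 0.13397092, 1.52329893]), 'rotation': array([ 0.70887131, -0.70280916,  0.04262983, -0.04175461])}
side {'vfov': 53.71687215362731, 'cx': 253.72564400448647, 'cy': 185.53037945777567, 'position': array([0.03074192, 0.63042866, 0.75010604]), 'rotation': array([-0.33167238,  0.84955577, -0.37874175,  0.15749004])}
{'vfov': 58.208878782244504, 'cx': 252.41306598177172, 'cy': 193.33159629436264, 'mount': array([[ 1.55860291e-04, -9.62528944e-01, -2.71178922e-01,
         6.87892439e-02],
       [ 9.99999614e-01,  3.84402599e-04, -7.89657231e-04,
        -2.38300610e-04],
       [ 8.64309823e-04, -2.71178694e-01,  9.62528633e-01,
        -1.42360619e-01],
       [ 0.00000000e+00,  0.00000000e+00,  0.00000000e+00,
         1.00000000e+00]])}
{'time': 0.1, 'qpos': array([-1.27902439e+00,  1.50949162e-01,  1.43792548e+00, -3.67835572e-05,
        1.55382142e+00, -1.33989314e-01]), 'joint_velocities': array([ 0.00111031, -0.0007145 , -0.0032127 , -0.00024144,  0.00028516,
        0.0015206 ]), 'tau': array([ 6.04455970e-03, -7.14383984e+01, -5.71788096e+01, -1.33791382e-04,
        7.14562528e-03,  4.42507053e-05]), 'eef_pos': array([ 0.23739687, -0.52346763,  0.23074899]), 'eef_rot': array([ 9.77426146e-01,  2.11276654e-01, -6.18115676e-05, -5.48542500e-04]), 'force': array([ 0.69090722, -0.25502416,  0.34698012]), 'ft_torque': array([-0.01550683, -0.01267158,  0.01434673]), 'opening': 0.08552530924821175}
```

View pics/top0.png

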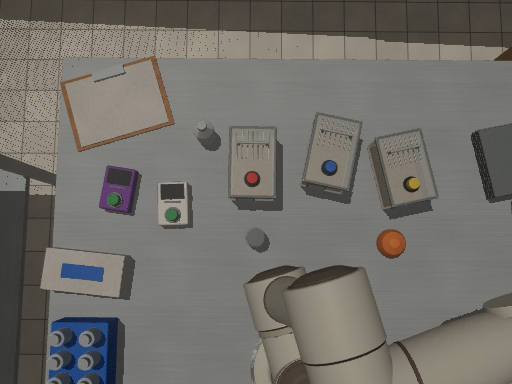

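View pics/side0.png

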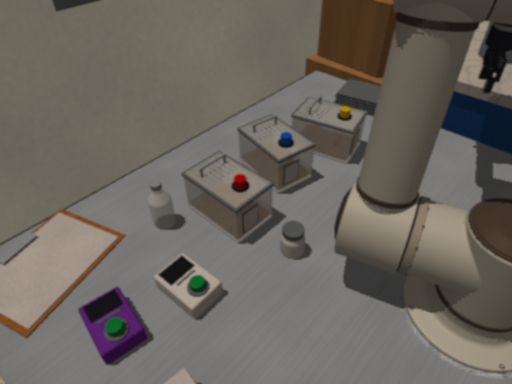

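The top view shows the blue stud at about (330,167), yellow at (412,184) and red at (252,178). There are two green keys: (172,215) on the white logger and (114,200) on the purple look-alike. I'm taking the white one. Next I'll locate these points from both views.

```bash
cat > h.py <<'E'
import numpy as np,cv2
from scipy.spatial.transform import Rotation as R
from cell import ctrl
def ray(info,px,s=None):
    f=192/np.tan(np.radians(info['vfov']/2))
    d=np.array([(px[0]-info['cx'])/f,(px[1]-info['cy'])/f,1.])
    if 'mount' in info:
        M=info['mount'];Rt=R.from_quat(s['eef_rot']).as_matrix()
        return s['eef_pos']+Rt@M[:3,3],Rt@M[:3,:3]@d
    q=np.array(info['rotation']); Rm=R.from_quat(q).as_matrix() if q.size==4 else q
    return np.array(info['position']),Rm@d
def plane(o,d,z): return o+d*(z-o[2])/d[2]
def tri(o1,d1,o2,d2):
    d1=d1/np.linalg.norm(d1);d2=d2/np.linalg.norm(d2)
    t=np.linalg.lstsq(np.c_[d1,-d2],o2-o1,rcond=None)[0]
    p,q=o1+t[0]*d1,o2+t[1]*d2
    return (p+q)/2,np.linalg.norm(p-q)
HUE=dict(blue=(105,130),yellow=(20,32),red=(0,6),green=(55,90))
def blobs(im,c,mina=15):
    h=cv2.cvtColor(im,cv2.COLOR_BGR2HSV);a,b=HUE[c]
    m=cv2.inRange(h,(a,140,70),(b,255,255))
    if c=='red': m|=cv2.inRange(h,(174,140,70),(180,255,255))
    n,l,st,ce=cv2.connectedComponentsWithStats(m)
    return [(ce[i].round(1),st[i].tolist()) for i in range(1,n) if st[i][4]>=mina]
E
python3 - <<'E'
from h import *
for n in('top','side'):
    im=cv2.imread(f'pics/{n}0.png');info=ctrl.camera_info(n)
    for c in HUE:
        for ce,st in blobs(im,c):
            o,d=ray(info,ce);print(n,c,ce,st,plane(o,d,.154 if c!='green' else .068).round(4))
im=cv2.imread('pics/top0.png')
cv2.imwrite('pics/topcrop.png',cv2.resize(im[100:260,80:450],(800,346),interpolation=cv2.INTER_CUBIC))
im=cv2.imread('pics/side0.png')
cv2.imwrite('pics/sidecrop.png',cv2.resize(im[70:370,70:390],(640,600),interpolation=cv2.INTER_CUBIC))
E
```

```text
top blue [330.2 166. ] [325, 161, 11, 11, 93] [ 0.5795 -0.0741  0.154 ]
top blue [ 81.7 271.9] [61, 264, 42, 17, 551] [0.2836 0.6011 0.154 ]
top blue [ 82. 348.] [49, 320, 60, 64, 1412] [0.084  0.5903 0.154 ]
top yellow [412.8 183.2] [406, 178, 14, 11, 120] [ 0.5333 -0.3022  0.154 ]
top red [251.8 177.6] [247, 172, 11, 12, 97] [0.5451 0.1433 0.154 ]
side blue [285.2 136.8] [281, 133, 10, 11, 70] [ 0.5709 -0.0604  0.154 ]
side yellow [344.8 111.3] [340, 106, 11, 12, 100] [ 0.5232 -0.2845  0.154 ]
side red [239.3 180.5] [234, 174, 12, 14, 139] [0.5352 0.1561 0.154 ]
side green [196.6 281.9] [190, 276, 15, 12, 135] [0.4442 0.3813 0.068 ]
side green [113.6 325.1] [106, 318, 17, 15, 193] [0.4879 0.5535 0.068 ]
```

View pics/topcrop.png

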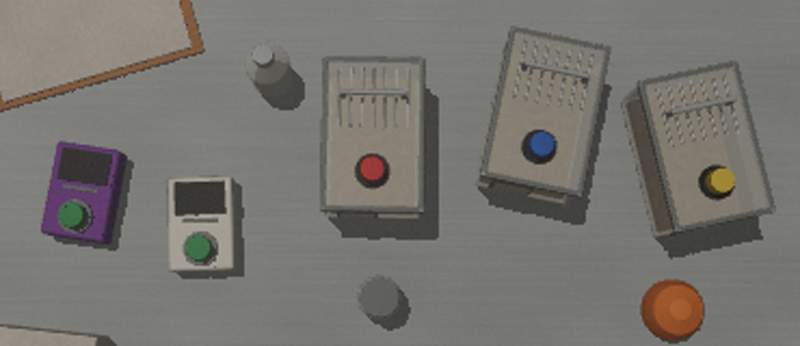

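View pics/sidecrop.png

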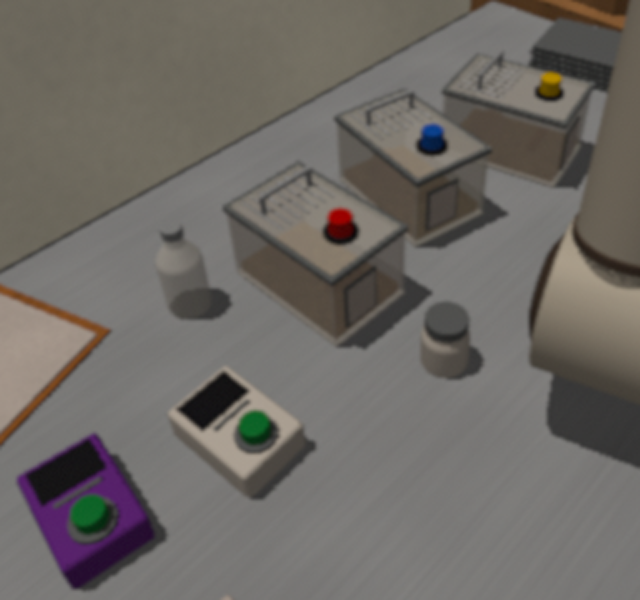

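The crop settles it: the white logger, with its key at top-view pixel (172,215), is the one meant, and the purple one is the decoy. The two views agree on the studs once I allow for the stud sides showing in the side view. I'll shut the fingers and move above blue.

Call:
{"name": "move_arm", "arguments": {"targets": [[15,-8,0,0,-1],[30,-16,0,0,-1],[30,-16,0,0,-1],[30,-16,0,0,-1],[30,-16,0,0,-1],[30,-16,0,0,-1],[30,-16,0,0,-1],[30,-16,0,0,-1],[30,-16,0,0,-1],[30,-16,0,0,-1]]}}

```text
time: 0.93
eef_pos: [0.4349, -0.2653, 0.2313]
eef_rot: [0.977, 0.211, 0.0, -0.0]
force: [-0.5, -0.4, -0.1]
opening: -0.0002
```

Call:
{"name": "move_arm", "arguments": {"targets": [[30,-16,0,0,-1],[30,-16,0,0,-1],[30,-16,0,0,-1],[20,-16,0,0,-1],[10,-16,0,0,-1],[0,0,0,0,-1],[0,0,0,0,-1]]}}

```text
time: 1.52
eef_pos: [0.5105, -0.1438, 0.2312]
eef_rot: [0.977, 0.212, -0.0, -0.0]
force: [-0.1, -0.4, -0.7]
opening: -0.0
```

```bash
cat > w.py <<'E'
from h import *
import sys
c,name,z=sys.argv[1],sys.argv[2],float(sys.argv[3])
s=ctrl.observe();im=ctrl.camera('wrist');cv2.imwrite(f'pics/{name}.png',im)
Rt=R.from_quat(s['eef_rot']).as_matrix()
print('tcp',s['eef_pos'].round(4),'F',s['force'].round(2),'open',round(s['opening'],4),'t',s['time'],'q',s['qpos'].round(2),'tx',Rt[:,0].round(3),'tz',Rt[:,2].round(4))
for ce,st in blobs(im,c,60):
    p=plane(*ray(ctrl.camera_info('wrist'),ce,s),z)
    print(c,ce,st,p.round(4),'tool-shift mm',(Rt.T@(p-s['eef_pos'])*1000).round(1))
E
python3 w.py blue w1 .154
```

```text
tcp [ 0.5105 -0.1438  0.2312] F [-0.14 -0.38 -0.68] open -0.0 t 1.5167 q [-0.42  0.06  1.54  0.    1.54  0.72] tx [ 0.91   0.415 -0.   ] tz [-3.e-04  2.e-04 -1.e+00]
blue [195.7  55.8] [169, 28, 54, 56, 2348] [ 0.5799 -0.0746  0.154 ] tool-shift mm [ 91.9 -34.2  77.2]
```

The wrist view gives blue at (0.580,-0.075), within 1 mm of the top view. I'll centre over it and then look.

Call:
{"name": "move_arm", "arguments": {"targets": [[25,-9,10,0,-1],[30,-11,15,0,-1],[25,-9,15,0,-1],[12,-5,10,0,-1],[0,0,0,0,-1],[0,0,0,0,-1],[0,0,0,0,-1]]}}

```text
time: 2.15
eef_pos: [0.5799, -0.0772, 0.1819]
eef_rot: [0.978, 0.211, 0.0, 0.0]
force: [-0.2, -0.2, -0.2]
opening: -0.0002
```

```bash
python3 w.py blue w2 .154
```

```text
tcp [ 0.5799 -0.0772  0.1819] F [-0.24 -0.2  -0.19] open -0.0002 t 2.15 q [-0.26  0.19  1.49 -0.    1.46  0.88] tx [0.911 0.412 0.   ] tz [ 3.e-04 -4.e-04 -1.e+00]
blue [247.3 216.7] [219, 189, 59, 58, 2363] [ 0.586  -0.0711  0.154 ] tool-shift mm [ 8.1 -3.1 27.9]
```

View pics/w2.png

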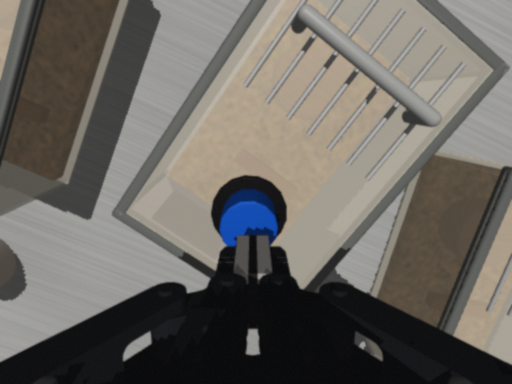

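The view shows the fingertips over the near edge of the blue stud. The face centre is at about (248,228), which is 2-3 mm away in the tool's axes. I'll correct for that and press slowly.

Call:
{"name": "move_arm", "arguments": {"targets": [[2,-3,8,0,-1],[0,0,8,0,-1],[0,0,6,0,-1],[0,0,3,0,-1],[0,0,3,0,-1],[0,0,3,0,-1],[0,0,3,0,-1],[0,0,0,0,-1],[0,0,0,0,-1]]}}

```text
time: 2.95
eef_pos: [0.5809, -0.0725, 0.1472]
eef_rot: [0.977, 0.211, 0.0, -0.0]
force: [0.7, -0.6, -0.1]
opening: 0.0005
```

```bash
python3 w.py blue w3 .147; python3 -c "
from h import *
im=ctrl.camera('side');cv2.imwrite('pics/s3.png',cv2.resize(im[80:200,220:380],(800,600),interpolation=cv2.INTER_CUBIC))"
```

```text
tcp [ 0.5809 -0.0725  0.1472] F [ 0.68 -0.56 -0.12] open 0.0005 t 2.95 q [-0.26  0.21  1.54  0.    1.39  0.89] tx [0.911 0.413 0.   ] tz [ 1.e-04  2.e-04 -1.e+00]
blue [256.3 229.6] [224, 213, 66, 44, 1320] [ 0.5923 -0.0688  0.147 ] tool-shift mm [12.   1.4  0.2]
```

View pics/w3.png

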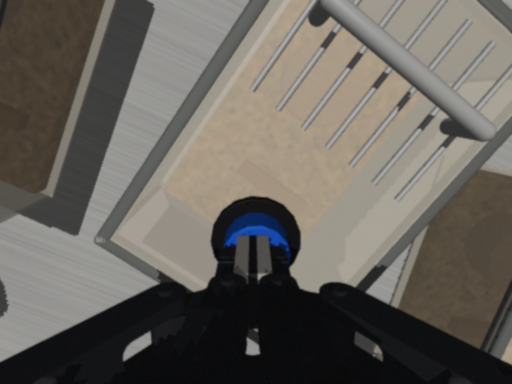

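View pics/s3.png

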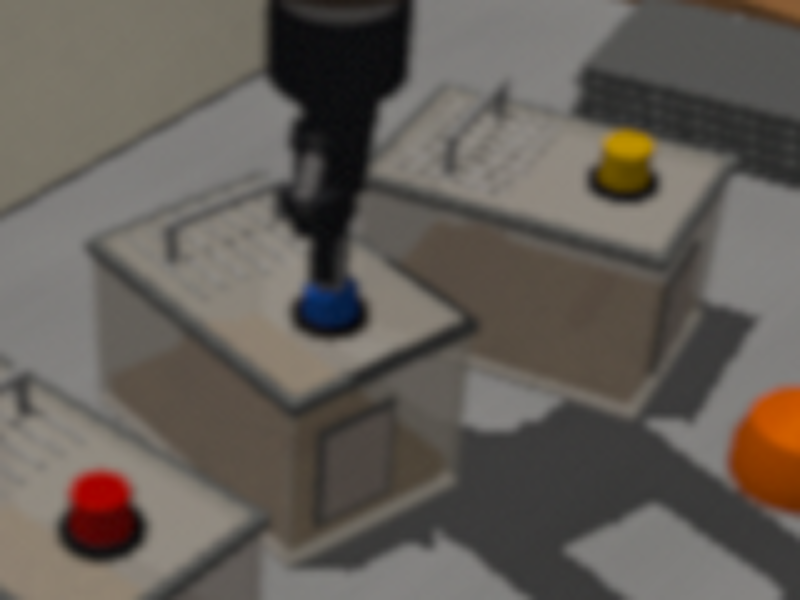

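The fingertips are on the blue stud, well centred, and it is partly in. I'll press about 8 mm more, staying short of the stop.

Call:
{"name": "move_arm", "arguments": {"targets": [[0,0,2,0,-1],[0,0,2,0,-1],[0,0,2,0,-1],[0,0,2,0,-1]]}}

```text
time: 3.38
eef_pos: [0.5811, -0.0726, 0.1395]
eef_rot: [0.977, 0.211, 0.0, 0.0]
force: [-0.1, 0.8, 6.3]
opening: 0.0
```

Call:
{"name": "move_arm", "arguments": {"targets": [[0,0,0,0,-1],[0,0,0,0,-1]]}}

```text
time: 3.55
eef_pos: [0.5808, -0.0725, 0.1391]
eef_rot: [0.977, 0.211, -0.0, -0.0]
force: [0.5, 0.0, -0.1]
opening: -0.0003
```

Force was 6.3 N while the stud was moving, and the tip is at z=0.139, so blue is about 15 mm in. I'll lift off, check it, and go to yellow.

Call:
{"name": "move_arm", "arguments": {"targets": [[0,0,-5,0,-1],[0,0,-15,0,-1],[0,0,-25,0,-1],[0,0,-25,0,-1],[-20,0,-10,0,-1],[-30,0,0,0,-1],[-20,0,0,0,-1],[0,0,0,0,-1],[0,0,0,0,-1]]}}

```text
time: 4.3
eef_pos: [0.5167, -0.1018, 0.22]
eef_rot: [0.978, 0.211, 0.0, 0.0]
force: [0.3, -0.2, 0.6]
opening: 0.0001
```

```bash
python3 w.py blue w4 .139;  python3 -c "
from h import *
im=ctrl.camera('side');cv2.imwrite('pics/s4.png',cv2.resize(im[80:200,220:380],(800,600),interpolation=cv2.INTER_CUBIC))"
```

```text
tcp [ 0.5167 -0.1018  0.22  ] F [ 0.33 -0.16  0.64] open 0.0001 t 4.3 q [-0.34  0.05  1.57  0.    1.52  0.81] tx [0.911 0.412 0.001] tz [ 9.e-04 -2.e-04 -1.e+00]
blue [254.5  95.7] [229, 70, 52, 53, 2094] [ 0.5801 -0.0741  0.139 ] tool-shift mm [69.1  0.9 81.1]
```

View pics/s4.png

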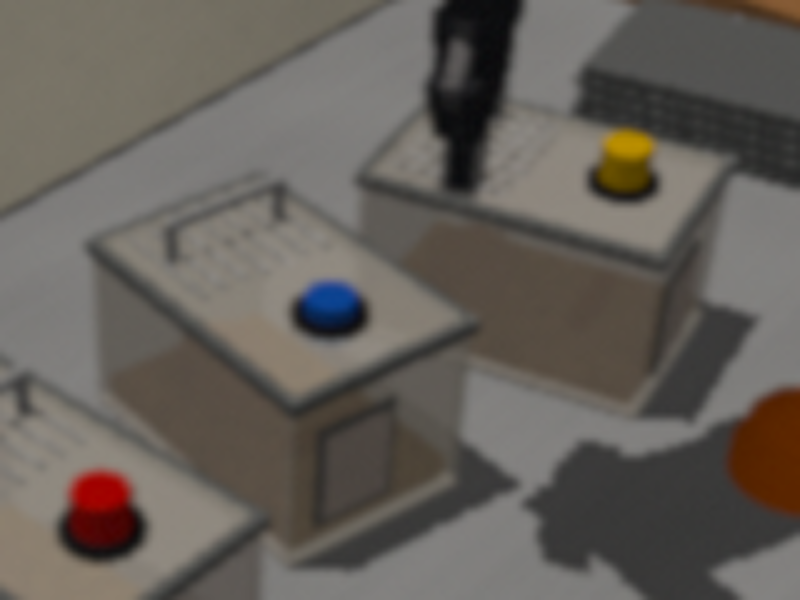

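The blue stud (side-crop pixel (330,305)) is now almost flush, clearly more than halfway in, and its cage hasn't moved. On to yellow.

Call:
{"name": "move_arm", "arguments": {"targets": [[-10,13,0,0,-1],[-18,27,0,0,-1],[-18,27,0,0,-1],[-18,27,0,0,-1],[-18,27,0,0,-1],[-18,27,0,0,-1],[-18,27,0,0,-1],[-9,14,0,0,-1],[0,0,0,0,-1],[0,0,0,0,-1]]}}

```text
time: 5.23
eef_pos: [0.4798, -0.3264, 0.2187]
eef_rot: [0.978, 0.211, -0.0, -0.001]
force: [-0.7, 0.4, 0.6]
opening: 0.0001
```

```bash
python3 w.py yellow w5 .153
```

```text
tcp [ 0.4798 -0.3264  0.2187] F [-0.67  0.43  0.59] open 0.0001 t 5.2333 q [-0.73  0.17  1.44  0.    1.53  0.42] tx [ 0.911  0.412 -0.   ] tz [-7.0e-04  1.1e-03 -1.0e+00]
yellow [259.3 113.8] [233, 87, 54, 55, 2339] [ 0.5348 -0.3054  0.153 ] tool-shift mm [58.8  3.6 65.6]
```

View pics/w5.png

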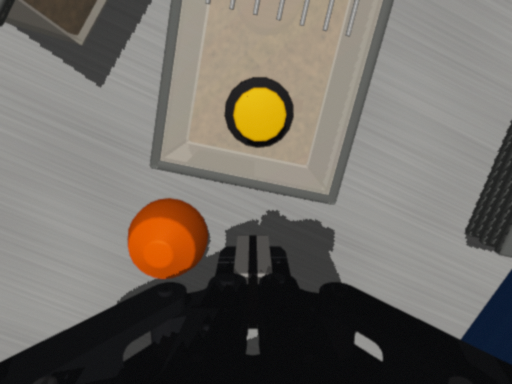

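The wrist view shows the yellow stud at (259,114), with the hut at (168,238) well below the tool. The stud is 59, 4 mm away in the tool's axes. I'll centre on it and press.

Call:
{"name": "move_arm", "arguments": {"targets": [[15,1,10,0,-1],[22,2,15,0,-1],[22,1,15,0,-1],[0,0,8,0,-1],[0,0,6,0,-1],[0,0,4,0,-1],[0,0,3,0,-1],[0,0,0,0,-1]]}}

```text
time: 5.95
eef_pos: [0.5346, -0.3052, 0.1582]
eef_rot: [0.977, 0.211, -0.0, -0.0]
force: [-0.2, 0.3, 0.6]
opening: 0.0
```

```bash
python3 w.py yellow w6 .153
```

```text
tcp [ 0.5346 -0.3052  0.1582] F [-0.21  0.29  0.63] open 0.0 t 5.95 q [-0.64  0.27  1.45  0.    1.43  0.5 ] tx [ 0.911  0.413 -0.   ] tz [-1.e-04  1.e-04 -1.e+00]
yellow [254.  225.2] [221, 203, 67, 50, 1949] [ 0.5458 -0.3005  0.153 ] tool-shift mm [12.1  0.4  5.2]
```

View pics/w6.png

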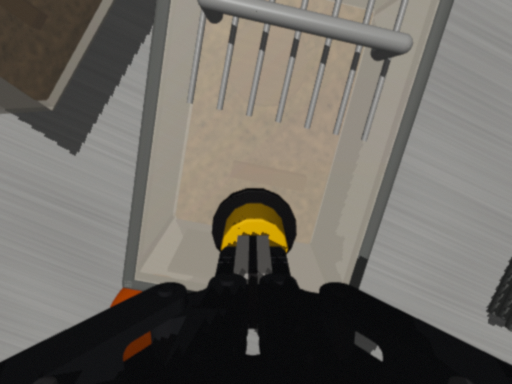

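The tips are centred just above yellow. Pressing to about z=0.139.

Call:
{"name": "move_arm", "arguments": {"targets": [[0,0,3,0,-1],[0,0,3,0,-1],[0,0,3,0,-1],[0,0,3,0,-1],[0,0,3,0,-1],[0,0,2,0,-1],[0,0,2,0,-1]]}}

```text
time: 6.58
eef_pos: [0.5349, -0.3056, 0.1393]
eef_rot: [0.977, 0.211, 0.0, 0.0]
force: [-0.9, -2.3, 5.9]
opening: -0.0
```

Call:
{"name": "move_arm", "arguments": {"targets": [[0,0,0,0,-1],[0,0,0,0,-1],[0,0,0,0,-1]]}}

```text
time: 6.83
eef_pos: [0.5347, -0.3051, 0.139]
eef_rot: [0.977, 0.211, -0.0, -0.0]
force: [0.7, 0.4, -0.3]
opening: -0.0004
```

Call:
{"name": "move_arm", "arguments": {"targets": [[0,0,-5,0,-1],[0,0,-15,0,-1],[0,0,-25,0,-1],[0,0,-25,0,-1],[-20,0,-10,0,-1],[-30,0,0,0,-1],[-20,0,0,0,-1],[0,0,0,0,-1],[0,0,0,0,-1]]}}

```text
time: 7.58
eef_pos: [0.4706, -0.3346, 0.2199]
eef_rot: [0.978, 0.211, 0.0, 0.0]
force: [0.3, 0.2, -0.1]
opening: -0.0
```

```bash
python3 w.py yellow w7 .139;  python3 -c "
from h import *
im=ctrl.camera('side');cv2.imwrite('pics/s7.png',cv2.resize(im[80:200,220:380],(800,600),interpolation=cv2.INTER_CUBIC))"
```

```text
tcp [ 0.4706 -0.3346  0.2199] F [ 0.27  0.22 -0.15] open -0.0 t 7.5833 q [-0.75  0.16  1.45  0.    1.53  0.39] tx [0.911 0.412 0.   ] tz [ 5.e-04 -2.e-04 -1.e+00]
yellow [252.9  93.5] [227, 68, 52, 52, 2128] [ 0.5347 -0.3055  0.139 ] tool-shift mm [70.4 -0.1 80.9]
```

View pics/s7.png

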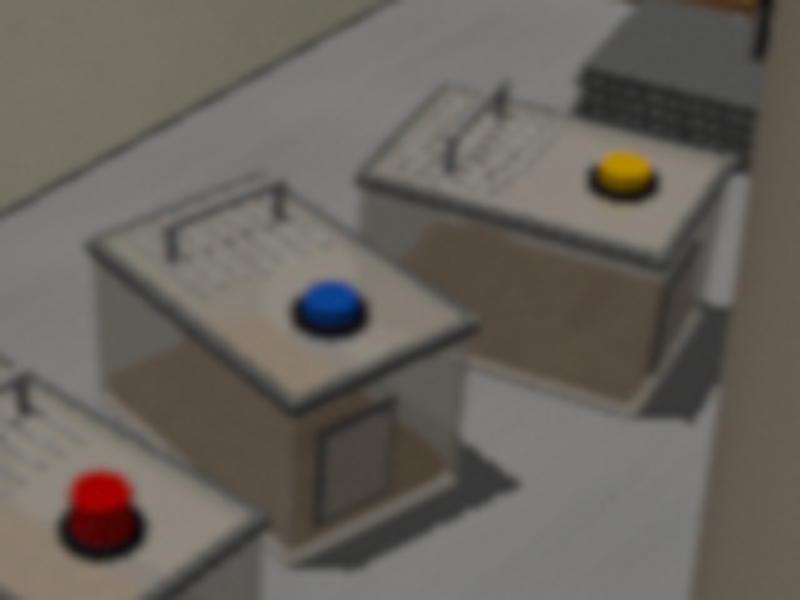

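Yellow (crop (623,175)) is in and its cage hasn't moved. Red (100,495) is still out. Moving to red at z=0.22.

Call:
{"name": "move_arm", "arguments": {"targets": [[8,-17,0,0,-1],[17,-34,0,0,-1],[17,-34,0,0,-1],[17,-34,0,0,-1],[17,-34,0,0,-1],[17,-34,0,0,-1],[17,-34,0,0,-1],[17,-34,0,0,-1],[17,-34,0,0,-1],[17,-34,0,0,-1]]}}

```text
time: 8.52
eef_pos: [0.4839, 0.0294, 0.2194]
eef_rot: [0.977, 0.212, 0.0, -0.0]
force: [1.1, -0.2, 0.2]
opening: -0.0
```

Call:
{"name": "move_arm", "arguments": {"targets": [[17,-34,0,0,-1],[17,-34,0,0,-1],[8,-17,0,0,-1],[0,0,0,0,-1],[0,0,0,0,-1]]}}

```text
time: 8.93
eef_pos: [0.487, 0.123, 0.2191]
eef_rot: [0.977, 0.213, -0.0, -0.0]
force: [0.0, -0.6, 0.5]
opening: 0.0
```

```bash
python3 w.py red w8 .153
```

```text
tcp [0.487  0.123  0.2191] F [ 0.   -0.6   0.51] open 0.0 t 8.9333 q [0.09 0.   1.62 0.   1.52 1.24] tx [ 0.909  0.416 -0.   ] tz [-6.e-04  1.e-04 -1.e+00]
red [262.1 106.1] [236, 79, 53, 56, 2337] [0.5466 0.1445 0.153 ] tool-shift mm [63.2  5.3 66.1]
```

View pics/w8.png

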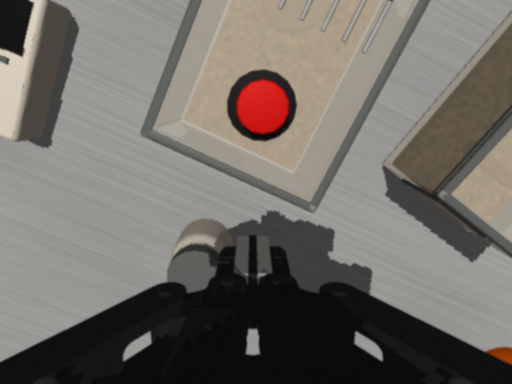

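The red stud is at (262,106), 63, 5 mm away in the tool's axes. The jar at (200,250) is 80 mm high, below the tool. I'll centre and come down.

Call:
{"name": "move_arm", "arguments": {"targets": [[18,2,5,0,-1],[23,2,15,0,-1],[22,1,15,0,-1],[0,0,12,0,-1],[0,0,7,0,-1],[0,0,4,0,-1],[0,0,3,0,-1],[0,0,0,0,-1]]}}

```text
time: 9.65
eef_pos: [0.5465, 0.1423, 0.1585]
eef_rot: [0.977, 0.211, 0.0, -0.0]
force: [0.5, -0.4, 0.0]
opening: 0.0002
```

```bash
python3 w.py red w9 .153
```

```text
tcp [0.5465 0.1423 0.1585] F [ 0.53 -0.41  0.01] open 0.0002 t 9.65 q [0.12 0.16 1.57 0.   1.41 1.26] tx [0.911 0.413 0.   ] tz [ 1.e-04  1.e-04 -1.e+00]
red [247.7 224.5] [216, 201, 67, 54, 2030] [0.5567 0.1496 0.153 ] tool-shift mm [12.3 -2.5  5.5]
```

View pics/w9.png

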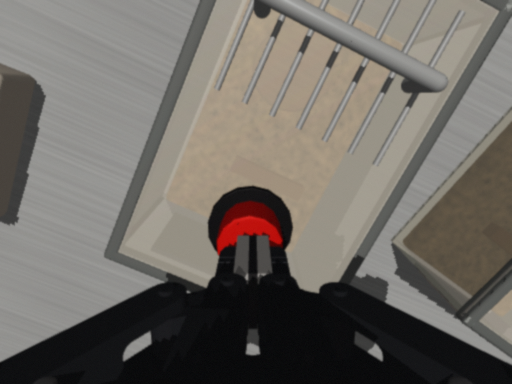

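The tips are 2 mm off centre sideways. I'll correct that and press.

Call:
{"name": "move_arm", "arguments": {"targets": [[1,-2,0,0,-1],[0,0,3,0,-1],[0,0,3,0,-1],[0,0,3,0,-1],[0,0,3,0,-1],[0,0,3,0,-1],[0,0,2,0,-1],[0,0,2,0,-1]]}}

```text
time: 10.37
eef_pos: [0.5471, 0.145, 0.1393]
eef_rot: [0.977, 0.211, 0.0, -0.0]
force: [0.2, 1.6, 6.4]
opening: 0.0
```

Call:
{"name": "move_arm", "arguments": {"targets": [[0,0,0,0,-1],[0,0,0,0,-1],[0,0,0,0,-1]]}}

```text
time: 10.62
eef_pos: [0.5468, 0.1448, 0.139]
eef_rot: [0.977, 0.211, -0.0, -0.0]
force: [-0.0, -0.2, 0.7]
opening: -0.0
```

Call:
{"name": "move_arm", "arguments": {"targets": [[0,0,-5,0,-1],[0,0,-15,0,-1],[0,0,-25,0,-1],[0,0,-25,0,-1],[-20,0,-10,0,-1],[-30,0,0,0,-1],[-20,0,0,0,-1],[0,0,0,0,-1],[0,0,0,0,-1]]}}

```text
time: 11.37
eef_pos: [0.4829, 0.1158, 0.2202]
eef_rot: [0.977, 0.211, 0.001, 0.0]
force: [0.2, 0.7, 0.5]
opening: 0.0001
```

```bash
python3 w.py red w10 .139;  python3 -c "
from h import *
im=ctrl.camera('side');cv2.imwrite('pics/s10.png',cv2.resize(im[90:330,100:400],(750,600),interpolation=cv2.INTER_CUBIC))
for ce,st in blobs(im,'green'): print(ce,st)
t=ctrl.camera('top');cv2.imwrite('pics/t10.png',t)
h=cv2.cvtColor(t,cv2.COLOR_BGR2HSV);print(h[215,172],h[200,114])
n,l,s,c=cv2.connectedComponentsWithStats(cv2.inRange(h,(50,90,40),(90,255,255)))
i=ctrl.camera_info('top')
for k in range(1,n):
  if s[k][4]>20: print(c[k],s[k],plane(*ray(i,c[k]),.068))
"
```

```text
tcp [0.4829 0.1158 0.2202] F [0.15 0.73 0.47] open 0.0001 t 11.3667 q [ 0.08 -0.01  1.63  0.    1.52  1.23] tx [0.911 0.413 0.001] tz [ 1.3e-03  2.0e-04 -1.0e+00]
red [253.3  94.6] [228, 68, 51, 54, 2106] [0.5466 0.1444 0.139 ] tool-shift mm [69.7  0.1 81.3]
[196.6 282. ] [190, 276, 15, 13, 140]
[113.7 325.2] [106, 318, 17, 16, 197]
[ 65 115 111] [ 65 115 111]
[112.56122449 198.94897959] [107 194  12  11  98] [0.49032592 0.55068011 0.068     ]
[171.24742268 214.11340206] [166 209  11  11  97] [0.44741825 0.37775989 0.068     ]
```

View pics/s10.png

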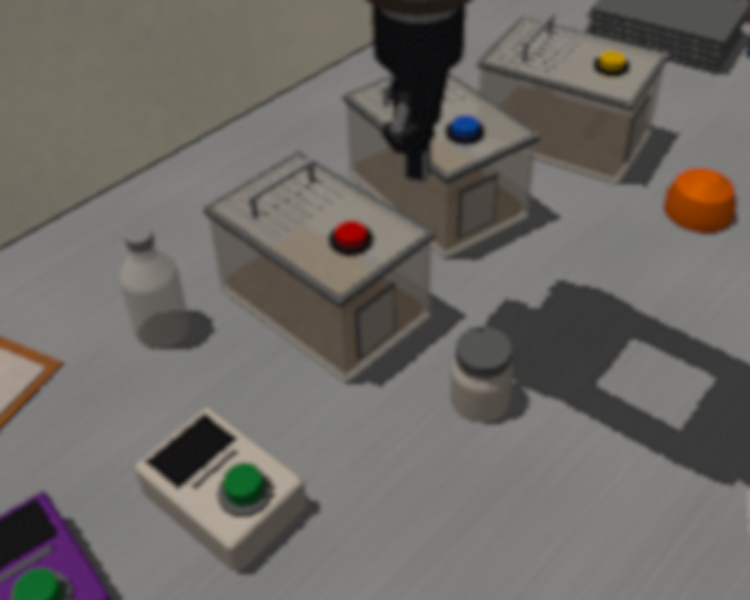

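All three studs (red (350,235), blue (465,128), yellow (611,62)) are in, and the cages haven't moved. Next is the white logger's key at about (0.447,0.378).

Call:
{"name": "move_arm", "arguments": {"targets": [[1,-15,0,0,-1],[2,-30,0,0,-1],[2,-34,0,0,-1],[2,-34,0,0,-1],[2,-34,0,0,-1],[2,-34,0,0,-1],[2,-34,0,0,-1],[2,-30,10,0,-1],[1,-8,20,0,-1],[0,0,20,0,-1]]}}

```text
time: 12.35
eef_pos: [0.3927, 0.3557, 0.1686]
eef_rot: [0.977, 0.213, 0.0, -0.0]
force: [0.1, -0.5, -0.7]
opening: -0.0001
```

Call:
{"name": "move_arm", "arguments": {"targets": [[0,0,20,0,-1],[0,0,10,0,-1],[0,0,0,0,-1],[0,0,0,0,-1]]}}

```text
time: 12.68
eef_pos: [0.3936, 0.3531, 0.1395]
eef_rot: [0.977, 0.211, -0.0, 0.0]
force: [0.3, 0.9, 0.2]
opening: 0.0001
```

```bash
sed -i 's/green=(55,90)/green=(50,90)/;s/140,70/110,50/g' h.py; python3 w.py green w11 .068
```

```text
tcp [0.3936 0.3531 0.1395] F [0.28 0.9  0.15] open 0.0001 t 12.6833 q [0.59 0.1  1.68 0.   1.36 1.73] tx [ 0.911  0.413 -0.001] tz [-6.e-04 -3.e-04 -1.e+00]
green [251.4 110.2] [225, 82, 54, 57, 2406] [0.4483 0.3791 0.068 ] tool-shift mm [60.6 -1.  71.5]
```

View pics/w11.png

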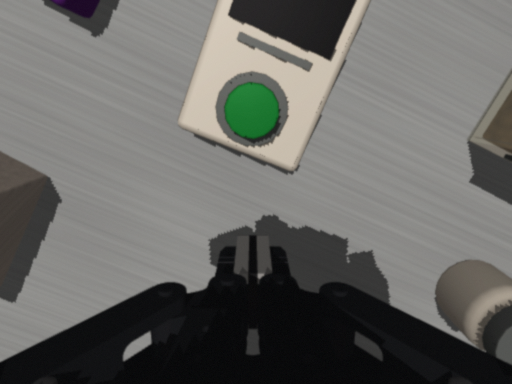

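The green key on the white logger is at (251,110), 61, -1 mm away in the tool's axes. I'll go over it, come down, and then press to about 9 mm.

Call:
{"name": "move_arm", "arguments": {"targets": [[15,0,5,0,-1],[23,-1,10,0,-1],[23,0,15,0,-1],[0,0,15,0,-1],[0,0,12,0,-1],[0,0,6,0,-1],[0,0,2,0,-1],[0,0,0,0,-1]]}}

```text
time: 13.4
eef_pos: [0.4482, 0.3791, 0.0749]
eef_rot: [0.977, 0.211, 0.0, -0.0]
force: [-0.0, -0.0, -0.1]
opening: -0.0002
```

```bash
python3 w.py green w12 .068
```

```text
tcp [0.4482 0.3791 0.0749] F [-0.02 -0.01 -0.13] open -0.0002 t 13.4 q [0.57 0.27 1.61 0.   1.25 1.72] tx [0.911 0.413 0.   ] tz [ 2.e-04  3.e-04 -1.e+00]
green [253.1 225.7] [219, 204, 70, 49, 2008] [0.4585 0.3838 0.068 ] tool-shift mm [11.2 -0.   6.9]
```

View pics/w12.png

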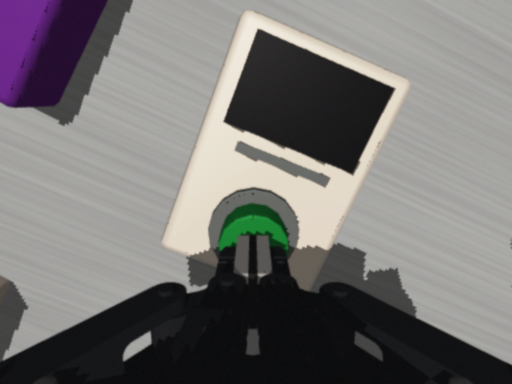

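The tips are centred over the key. Pressing to z≈0.059, about 9 mm of travel.

Call:
{"name": "move_arm", "arguments": {"targets": [[0,0,4,0,-1],[0,0,3,0,-1],[0,0,3,0,-1],[0,0,3,0,-1],[0,0,3,0,-1],[0,0,0,0,-1],[0,0,0,0,-1]]}}

```text
time: 14.03
eef_pos: [0.4485, 0.3792, 0.0585]
eef_rot: [0.977, 0.211, 0.0, -0.0]
force: [0.2, 1.4, 4.4]
opening: 0.0002
```

The 4.4 N reading on the spring puts travel at about 8 mm, so the key has registered. Lifting off.

Call:
{"name": "move_arm", "arguments": {"targets": [[0,0,-5,0,-1],[0,0,-10,0,-1],[0,0,-20,0,-1],[0,0,-35,0,-1],[0,0,-40,0,-1],[-20,0,-20,0,-1],[-30,0,0,0,-1],[-20,0,0,0,-1],[0,0,0,0,-1],[0,0,0,0,-1]]}}

```text
time: 14.87
eef_pos: [0.3841, 0.35, 0.1895]
eef_rot: [0.977, 0.211, 0.001, -0.0]
force: [0.3, 0.5, 1.0]
opening: 0.0
```

```bash
python3 w.py green w13 .068;  python3 - <<'E'
from h import *
im=ctrl.camera('side');cv2.imwrite('pics/s13.png',cv2.resize(im[90:330,100:400],(750,600),interpolation=cv2.INTER_CUBIC))
t=ctrl.camera('top');cv2.imwrite('pics/t13.png',t)
a=cv2.imread('pics/side0.png')
for c in HUE:
    print(c,[(x[0],x[1][2:]) for x in blobs(a,c,40)],[(x[0],x[1][2:]) for x in blobs(im,c,40)])
d=cv2.absdiff(cv2.imread('pics/top0.png'),t).max(2)
print('top diff around objects',{k:int((d[y-14:y+14,x-14:x+14]>40).sum()) for k,(x,y) in dict(jar=(256,238),flask=(205,133),hut=(391,243)).items()})
E
```

```text
tcp [0.3841 0.35   0.1895] F [0.33 0.51 1.02] open 0.0 t 14.8667 q [ 0.59  0.05  1.63 -0.    1.46  1.74] tx [0.911 0.413 0.001] tz [ 9.e-04  6.e-04 -1.e+00]
green [253.   94.3] [231, 71, 45, 47, 1640] [0.4481 0.3791 0.068 ] tool-shift mm [ 70.1  -0.  121.6]
blue [(array([463.5, 122. ]), [43, 38, 967]), (array([285.4, 138.2]), [11, 13, 116])] [(array([490. , 133.8]), [62, 33, 1079])]
yellow [(array([344.7, 111.3]), [12, 13, 123])] []
red [(array([239.5, 181. ]), [14, 15, 166])] [(array([242.8, 183.9]), [9, 10, 57])]
green [(array([196.6, 282.6]), [15, 16, 166]), (array([113.7, 325.8]), [17, 19, 228])] [(array([196.8, 283.4]), [15, 16, 189]), (array([114. , 326.3]), [18, 19, 250])]
top diff around objects {'jar': 0, 'flask': 0, 'hut': 0}
```

View pics/s13.png

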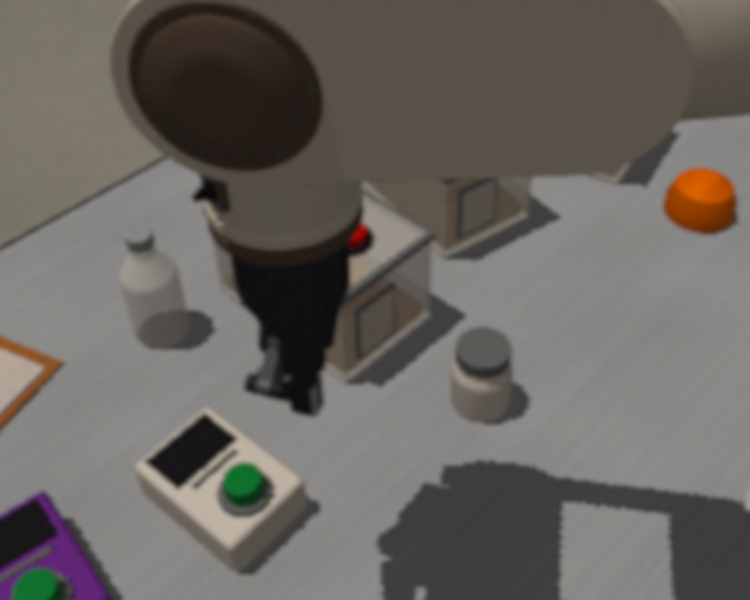

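View pics/t13.png

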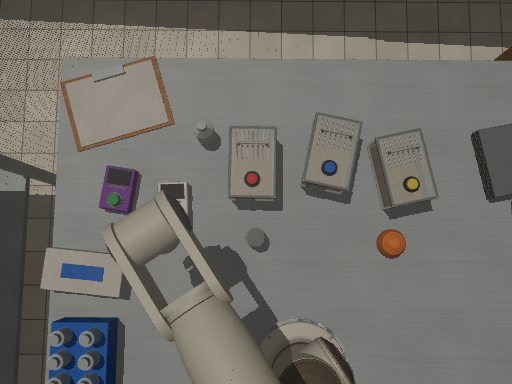

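The green key at (243,483) is back up, the cages, hut, jar and bottle haven't moved, and the tool is clear. Handing in.

```bash
python3 -c "
from cell import ctrl
print(ctrl.close_job())"
```

```text
the job is handed in; nothing more can be done
None
```

I pressed the blue, yellow and red markers in that order, then the green key on the white logger, lifted clear and handed the job in at about 15 s. Handing in gives no verdict, so the checks below are mine.

- **Markers:** The fingertips took each one down to z ≈ 0.139 m, about 15 of its 20 mm. I read about 6 N for each while it was moving. After each press, the side view showed that stud nearly flush.
- **Green key:** I pressed it with 4.4 N, which from tip height and spring force is about 8–9 mm of travel. The pictures show it back up.
- **Cages and bystanders:** In the final top view the cages look unmoved. The image difference around the hut, jar and bottle was zero.
- **What the last checks did not cover:** The arm hid yellow and blue in the final side view, so their depth rests on the earlier side views and tip heights. At rest on a pressed stud the wrist force fell to about zero, so only the readings taken while moving say anything about force.

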